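Strip the die-ring bar: stop collar first, then the ring

TASK

Slide the loose stop collar off the free end of the horizontal storage bar and set it down in the shallow wooden tray; the die ring stays on the bar meanwhile. Then slide the die ring off the same bar and set it down in the tray as well. Put both down close to the tray's floor rather than dropping them; they may end up standing or lying in it.

Things in the scene. Friction and masses are not known exactly. Their poses are not given: they have to be found in the camera images.
- collar_center (a point): Centre of the stop collar: dark steel ring, 42 mm outside, 24 mm bore, 16 mm wide, 0.11 kg, the one nearer the bar's free end, 28 to 40 mm from it. Hangs loose, centre about 4 mm below the bar's axis; lifted 4 mm it is concentric and slides freely. y axis along its bore. Can be pinched from above across its diameter at centre height, a finger each side of the bar.
- ring_center (a point): Centre of the die ring: light grey steel, 52 mm outside, 26 mm bore, 15 mm wide, 0.17 kg, hanging loose on the bar behind the collar, 77 to 89 mm from the bar's end, centre about 6 mm below the bar's axis (lift 6 mm to be concentric). z axis along its bore. Pinched like the collar, across its diameter. The larger rings lying on the bench are not part of the job.
- bar_tip (a point): Centre of the free end face of the level steel bar: 16 mm diameter, axis 110 mm above the bench, on a fixed green stand. y axis points from the free end back along the bar to the upright, z up. 120 mm of bar from this face to the 38 mm flange at the upright, whose top is 130 mm above the bench; foot plate 12 mm thick.
- tray: Shallow wooden tray, fixed on the bench: 160 mm along its x, 180 mm along its y, rim 30 mm above the bench, walls and floor 4 mm thick. Origin at the centre of its underside, on the bench; z up. Room for both rings side by side, for instance 40 mm either side of the centre along y, each with its bore along y.
Things that resemble listed ones, but are neither listed nor needed, are in the scene too. Leave any blue, pink or turquoise look-alike of the part that bears collar_center alone.

How it is judged:
By the outcome, as a careful person would: the job done as asked, in the order asked, and still so for the second after the job is handed in, with the robot touching nothing.
It also fails if it takes over 58 s, if anything falls off the work surface, if the arm or the gripper's body presses on something with over 40 N, if the wrist force passes 120 N, or if a joint passes its speed limit or range.

ROBOT

A 6-joint arm with a two-finger parallel gripper is mounted at the origin on a cart in front of the work surface, level with it; the furniture and walls round the work are solid. World frame = base frame: x ahead of the robot, y to its left, z up, the work surface at z = 0. Lengths are in m, angles in rad, forces in N, time in s.
With the tool pointing down it reaches from about 0.35 to 0.925 m from the base axis. Payload 6.4 kg.
Tool frame: the origin (TCP) lies midway between the tips of the shut fingers; the grasp point (between the pads) lies 19 mm behind it (ctrl.grip_depth is the distance from the TCP to the grasp point, in m); z points along the fingers, y is the direction in which the jaws open and shut (so a half turn about z gives the same grasp; the last joint's range is limited). The gripper opens to 85 mm and grips with 20 to 120 N. Pads are 22 mm wide; open, the fingers measure 114 mm over their backs; the gripper's body (76 mm by 85 mm) begins 54 mm behind the grasp point. The pads swing forward as they close: fully open they stand 13 mm farther back than shut.
Start: joints at [-1.453, 0.245, 1.558, -0, 1.339, -0.174], TCP at [0.187, -0.623, 0.231] pointing down, gripper open.
Joint ranges: [-3.13, 3.13], [-1.02, 2.26], [0.13, 2.54], [-0.95, 4.09], [0.21, 2.88], [-2.74, 2.74]. Speed limits (rad/s): [2.57, 2.57, 3.14, 3.14, 3.14, 3.14].

INTERFACE

Orientations are given as a unit quaternion [x, y, z, w].
In Python, from cell import telemetry, cams, job, ctrl gives the robot as it stands.
- The arm moves only by the tool move_arm, never from a script. Its argument "plan" is a list of rows, each a list of 5 numbers: the opening, from -1 (shut) to 1 (fully open), then the shift along the tool's x, y, z in cm, then the turn about the tool's z in rad. In form: [[fingers, x, y, z, spin], ...]. A call has 1 to 10 rows; each row shifts and turns the pose as measured when the row begins, along the tool's axes as they then stand; what a row does not reach is not made up. A row lasts 1/8 s, in which the tool goes at most 62.5 mm and 10.7 degrees, less where a joint would pass 70% of its speed; a pose out of reach is approached as far as the arm can. A call with a gripper value outside its range is refused whole. The fingers move at their own pace and stop on an object; "force" is the grip in N (left out, the last holds). Time passes only in rows, so rows that do not move let the fingers close. It gives the time, the measured TCP pose, the force and the opening at its end, in the units of the state.
- telemetry.state(): the state, without advancing time (a new reading comes with each control period).
- cams.capture(name): name is "side" or "top"; returns a dict with "img" (480x640x3 uint8, red, green, blue), "mtx" (3x3 intrinsics, pixels), "k1" (the pictures are not rectified: a ray, as slopes to the right and down, at radius r is drawn at 1 + k1 r^2 times it, then the intrinsics apply), "xyz" and "rotation" of the camera in the world. Camera axes: x right, y down, z forward; pixel columns grow to the right and rows downward; lengths in m; the calibration is good to about 2 mm. A picture is of the moment at which its call begins. There is no depth.
- job.finish_job(): hands the job in, once; it reports no verdict.
The state is a dict: "t": time; "q": joint angles; "joint_vel": joint speeds; "joint_efforts": joint torques, N m; "position": TCP position; "tool_rot": TCP orientation; "wrist_force": force on the tool from outside, world axes, zero at the start; "wrist_torque": the same for the moment, N m; "opening": finger opening in m.
Only numpy, scipy, OpenCV 4.12 (cv2) and the standard library are available. Lean on these libraries where they do the work, as an engineer would, in place of code of your own. Each camera call takes 0.05 s, during which the arm holds its last target.

## Working session

There is one attempt and no reset: what is moved stays moved. The work goes in short steps, Python scripts to look and compute and a tool call to move; the robot and the scene stay as the last step left them, time stands still between calls to the robot, and variables do not carry over. Pictures are saved under pics/ and viewed, and the job is handed in when it is done.

Besides the shell and the picture viewer there is one more tool, called after ">>>" as name([rows], argument=value, ...), one row to a line, values as JSON. move_arm: Moves the arm, as the interface text tells. Its arguments: {"type":"object","properties":{"plan":{"type":"array"},"force":{"type":"number"}},"required":["plan"]}

```bash
mkdir -p pics; ls; cat > h.py <<'E'
import numpy as np, cv2, sys
from cell import telemetry, cams, job, ctrl
def cap(name, fn):
    c=cams.capture(name)
    cv2.imwrite('pics/'+fn, cv2.cvtColor(c['img'],cv2.COLOR_RGB2BGR))
    import pickle; d=dict(c); pickle.dump({k:np.array(v) for k,v in d.items()}, open('pics/'+fn+'.pkl','wb'))
    return c
def load(fn):
    import pickle; return pickle.load(open('pics/'+fn+'.pkl','rb'))
def Rm(c):
    R=np.array(c['rotation'],float)
    if R.size==4:
        from scipy.spatial.transform import Rotation; return Rotation.from_quat(R).as_matrix()
    return R.reshape(3,3)
def ray(c,u,v):
    K=np.array(c['mtx']); k1=float(c['k1'])
    xd=(u-K[0,2])/K[0,0]; yd=(v-K[1,2])/K[1,1]
    x,y=xd,yd
    for _ in range(30):
        f=1+k1*(x*x+y*y); x,y=xd/f,yd/f
    d=Rm(c)@np.array([x,y,1.]); return np.array(c['xyz'],float), d
def atz(c,u,v,z):
    o,d=ray(c,u,v); return o+d*(z-o[2])/d[2]
def tri(c1,p1,c2,p2):
    o1,d1=ray(c1,*p1); o2,d2=ray(c2,*p2)
    d1/=np.linalg.norm(d1); d2/=np.linalg.norm(d2)
    s=np.linalg.lstsq(np.stack([d1,-d2],1),o2-o1,rcond=None)[0]
    a=o1+d1*s[0]; b=o2+d2*s[1]; return (a+b)/2, np.linalg.norm(a-b)
def proj(c,P):
    K=np.array(c['mtx']); p=Rm(c).T@(np.array(P)-np.array(c['xyz'],float))
    x,y=p[:2]/p[2]; f=1+float(c['k1'])*(x*x+y*y)
    return K[0,0]*x*f+K[0,2],K[1,1]*y*f+K[1,2]
E
python3 - <<'E'
from h import *
for n in('side','top'):
    c=cap(n,n+'0.png'); print(n,c['mtx'],c['k1'],c['xyz'],c['rotation'])
print(telemetry.state(), ctrl.grip_depth)
E
```

```text
pics
side [[600.5251059    0.         331.13600759]
 [  0.         600.5251059  233.54844361]
 [  0.           0.           1.        ]] -0.10119524308534282 [0.95333311 0.65483633 0.44159335] [ 0.25649733  0.80202452 -0.51453014 -0.1619399 ]
top [[531.40858608   0.         318.80089795]
 [  0.         531.40858608 245.69798651]
 [  0.           0.           1.        ]] 0.0501111549814941 [0.44475234 0.01134745 0.9256097 ] [ 0.70822487 -0.70479385  0.02419453 -0.03313279]
{'t': 0.1, 'q': array([-1.45310401e+00,  2.45770337e-01,  1.55890680e+00, -3.83848121e-06,
        1.33870354e+00, -1.74127106e-01]), 'joint_vel': array([ 0.0021123 , -0.00254508, -0.00397784,  0.00121173,  0.00158563,
        0.0006337 ]), 'joint_efforts': array([-3.69878817e-04, -4.30669677e+01, -3.27129543e+01, -1.34654292e-04,
        2.82340196e-03,  3.14236903e-07]), 'position': array([ 0.18692906, -0.62200977,  0.23026593]), 'tool_rot': array([ 9.89373591e-01,  1.45392913e-01,  2.33566403e-05, -8.93706600e-04]), 'wrist_force': array([ 0.0228093 , -0.03713678,  0.75955121]), 'wrist_torque': array([-0.02093283,  0.01993406,  0.08763867]), 'opening': 0.0855320848904569} 0.0187
```

View pics/side0.png

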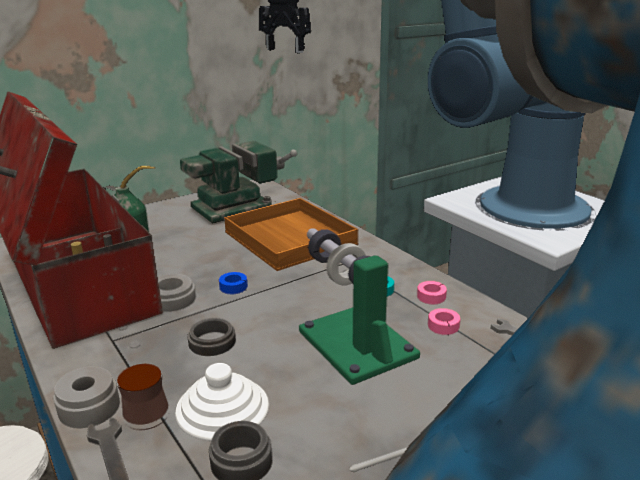

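View pics/top0.png

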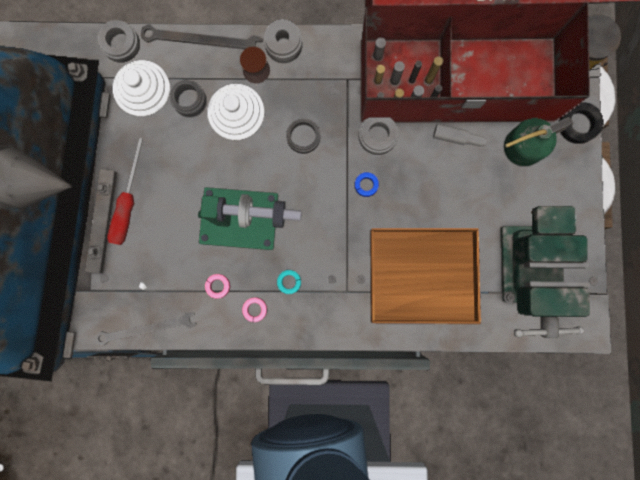

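The side view shows the collar at about (322,244) and the ring at (344,263), in front of the green upright. In the top view the bar tip is at (300,215), the collar at (280,215), the ring at (245,211) and the tray spans (371–480, 229–323). I'll zoom in to measure these.

```bash
python3 - <<'E'
import cv2
a=cv2.imread('pics/top0.png')[175:260,190:310]; cv2.imwrite('pics/tz.png',cv2.resize(a,None,fx=6.5,fy=6.5,interpolation=cv2.INTER_CUBIC))
a=cv2.imread('pics/side0.png')[215:315,290:410]; cv2.imwrite('pics/sz.png',cv2.resize(a,None,fx=6,fy=6,interpolation=cv2.INTER_CUBIC))
E
```

```text
(no output)
```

View pics/tz.png

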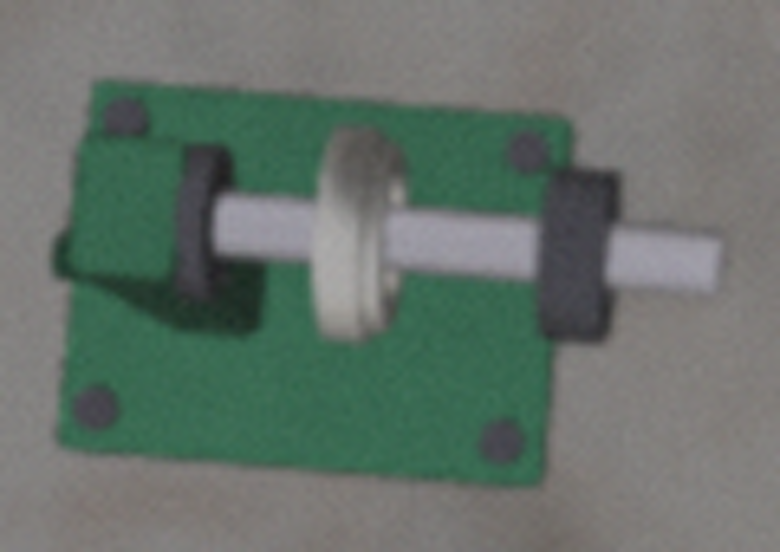

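View pics/sz.png

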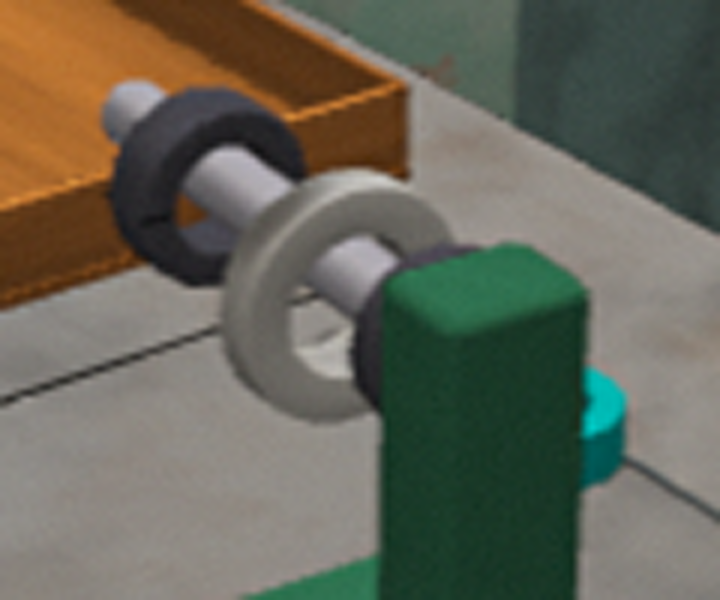

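```bash
python3 - <<'E'
from h import *
c=load('top0.png')
f=lambda x,y,z: atz(c,190+(x+.5)/6.5-.5,175+(y+.5)/6.5-.5,z)
tip=f(717,262,.11); fl=f(215,226,.11); print(tip,fl,np.linalg.norm(tip-fl))
d=(fl-tip)/np.linalg.norm(fl-tip); print('bar dir',d,np.degrees(np.arctan2(d[0],d[1])))
n=np.array([d[1],-d[0],0])
def rep(name,P): print(name,P,'along',(P-tip)@d,'perp',(P-tip)@n)
rep('collar L top',f(546,180,.110));rep('collar R top',f(617,184,.11))
rep('collar L bot',f(541,325,.110));rep('collar R bot',f(610,328,.11))
rep('collar top mid',f(580,170,.106));rep('collar bot mid',f(573,342,.106))
rep('ring top mid',f(362,128,.104));rep('ring bot mid',f(350,342,.104))
rep('ring L',f(313,250,.114));rep('ring R',f(404,190,.108));rep('ring R',f(388,300,.108))
for u,v in [(371,229),(480,229),(480,323),(371,323)]: print('tray',atz(c,u,v,.03))
s=load('side0.png')
print(proj(s,tip),proj(s,fl),proj(c,[.187,-.622,.23]))
g=lambda x,y:(290+(x+.5)/6-.5,215+(y+.5)/6-.5)
print('side tip seen',g(133,108))
for k in (.034,.083):
  P=tip+d*k; print(k,proj(s,P-[0,0,.004 if k<.05 else .006]))
print('seen collar', g(208,187), 'ring', g(340,295))
E
```

```text
[0.55873511 0.05137794 0.11      ] [0.56687222 0.17110946 0.11      ] 0.12000771057859703
bar dir [0.06780489 0.9976986  0.        ] 3.8879172962441686
collar L top [0.57828673 0.09234753 0.11      ] along 0.0422010002275946 perp 0.016728684603845977
collar R top [0.57739038 0.07539094 0.11      ] along 0.0252226574509699 perp 0.016984142262950783
collar L bot [0.54346867 0.09312818 0.11      ] along 0.04061902295121635 perp -0.018062173304656152
collar R bot [0.54281899 0.07670333 0.11      ] along 0.024187915088973406 perp -0.017596676378884065
collar top mid [0.58139442 0.0846157  0.106     ] along 0.03469768401510112 perp 0.020353478194603584
collar bot mid [0.53989756 0.08583165 0.106     ] along 0.03309714878241537 perp -0.021130332754377965
ring top mid [0.59170965 0.13737287 0.104     ] along 0.08803286575374393 perp 0.027067774513778214
ring bot mid [0.5399002  0.13943438 0.104     ] along 0.08657669231947321 perp -0.024762220308322806
ring L [0.56064336 0.14700021 0.114     ] along 0.0955315937555506 perp -0.004579795809997539
ring R [0.57605808 0.12648505 0.108     ] along 0.07610884723052344 perp 0.012190469672346039
ring R [0.5495564  0.12991006 0.108     ] along 0.07772903316825204 perp -0.014482444555727917
tray [ 0.54625501 -0.06532149  0.03      ]
tray [ 0.54686239 -0.24800361  0.03      ]
tray [ 0.39025423 -0.2447631   0.03      ]
tray [ 0.3886325  -0.06482642  0.03      ]
(np.float64(311.849258370808), np.float64(233.62016589507374)) (np.float64(362.9371281360628), np.float64(270.12500626248226)) (np.float64(860.9259578640927), np.float64(513.1542159966604))
side tip seen (311.75, 232.58333333333334)
0.034 (np.float64(325.0939196674861), np.float64(245.8866170741406))
0.083 (np.float64(345.76969480672005), np.float64(262.27270659606086))
seen collar (324.25, 245.75) ring (346.25, 263.75)
```

>>> move_arm([
  [1,4,-4,0,0],
  [1,4,-4,0,0],
  [1,4,-4,0,0],
  [1,4,-4,0,0],
  [1,4,-4,0,0],
  [1,4,-4,0,0],
  [1,4,-4,0,0],
  [1,4,-4,0,0],
  [1,4,-4,0,0],
  [1,4,-4,0,0],
], force=40)

```text
t: 1.35
position: [0.4603, -0.1099, 0.228]
tool_rot: [0.99, 0.141, 0.0, -0.003]
wrist_force: [0.9, -0.3, 0.8]
opening: 0.0856
```

>>> move_arm([
  [1,0,0,0,-0.15],
  [1,0,0,0,-0.15],
  [1,0,0,0,-0.15],
  [1,0,0,0,-0.15],
  [1,0,0,0,-0.15],
  [1,0,0,0,-0.15],
  [1,0,0,0,-0.15],
  [1,0,0,0,-0.15],
  [1,0,0,0,0],
])

```text
t: 2.48
position: [0.459, -0.1035, 0.224]
tool_rot: [0.721, 0.693, 0.001, -0.006]
wrist_force: [0.6, 0.1, -0.7]
opening: 0.0852
```

```bash
cat > go.py <<'E'
from h import *
from scipy.spatial.transform import Rotation as Ro
def go(target,yaw=None):
    s=telemetry.state(); R=Ro.from_quat(s['tool_rot']).as_matrix()
    print('t',s['t'],'pos',s['position'].round(4),'F',s['wrist_force'].round(1),'op',round(s['opening'],4),'zaxis',R[:,2].round(3),'yaw_y',round(np.arctan2(R[1,1],R[0,1]),4))
    print('delta cm in tool',(R.T@(np.array(target)-s['position'])*100).round(2),'spin needed to -0.068:',round(np.arctan2(R[1,1],R[0,1])+.068,3))
E
python3 -c "
from go import *
go([.561,.085,.19])"
```

```text
t 2.475 pos [ 0.459  -0.1035  0.224 ] F [ 0.6  0.1 -0.7] op 0.0852 zaxis [-0.008  0.01  -1.   ] yaw_y -0.0394
delta cm in tool [19.2   9.48  3.51] spin needed to -0.068: 0.029
```

>>> move_arm([
  [1,3.9,1.9,0,0.03],
  [1,3.9,1.9,0,0],
  [1,3.9,1.9,0,0],
  [1,3.9,1.9,0,0],
  [1,3.9,1.9,0,0],
  [1,0,0,0,0],
])

```text
t: 3.22
position: [0.5703, 0.0894, 0.2238]
tool_rot: [0.738, 0.674, 0.0, -0.007]
wrist_force: [-0.2, 0.0, 0.5]
opening: 0.0857
```

```bash
python3 -c "
from go import *
go([.561,.085,.087])
cap('side','side1.png');cap('top','top1.png')"
```

```text
t 3.225 pos [0.5703 0.0894 0.2238] F [-0.2  0.   0.5] op 0.0857 zaxis [-0.009  0.01  -1.   ] yaw_y -0.0902
delta cm in tool [-0.65 -0.75 13.68] spin needed to -0.068: -0.022
```

View pics/top1.png

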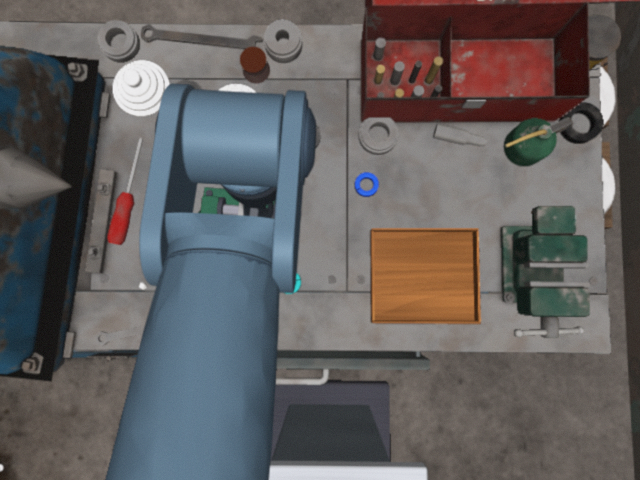

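View pics/side1.png

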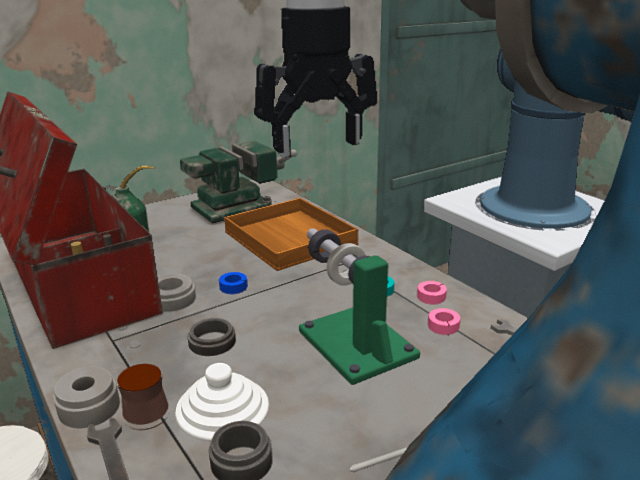

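The side view shows the open jaws hanging above the collar, with the finger tips at about (282,148) and (357,142). The arm hides the collar from the top camera. I'll centre and descend in steps.

>>> move_arm([
  [1,-0.7,-0.8,3,-0.02],
  [1,0,0,3,0],
  [1,0,0,0,0],
])

```text
t: 3.7
position: [0.5591, 0.0785, 0.163]
tool_rot: [0.734, 0.679, -0.0, -0.006]
wrist_force: [0.1, -0.0, 0.5]
opening: 0.0852
```

```bash
python3 -c "
from go import *
go([.561,.085,.085])"
```

```text
t 3.7 pos [0.5591 0.0785 0.163 ] F [ 0.1 -0.   0.5] op 0.0852 zaxis [-0.009  0.009 -1.   ] yaw_y -0.0783
delta cm in tool [0.6  0.21 7.8 ] spin needed to -0.068: -0.01
```

>>> move_arm([
  [1,0.6,0.2,2.6,-0.01],
  [1,0,0,2.6,0],
  [1,0,0,2.4,0],
  [1,0,0,0,0],
])

```text
t: 4.2
position: [0.5644, 0.0818, 0.0919]
tool_rot: [0.733, 0.68, 0.003, -0.003]
wrist_force: [-0.7, 0.0, 0.0]
opening: 0.0852
```

```bash
python3 -c "
from go import *
go([.561,.085,.085]);cap('side','side2.png')"
```

```text
t 4.2 pos [0.5644 0.0818 0.0919] F [-0.7  0.   0. ] op 0.0852 zaxis [ 0.     0.007 -1.   ] yaw_y -0.0749
delta cm in tool [ 0.29 -0.37  0.69] spin needed to -0.068: -0.007
```

View pics/side2.png

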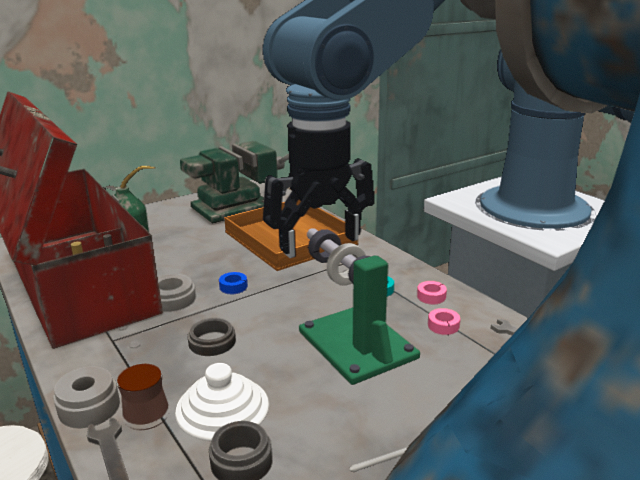

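The fingers straddle the collar, left at (288,245) and right at (352,230). I'll make the last correction and check the pose before closing.

>>> move_arm([
  [1,0.3,-0.35,0.7,0],
  [1,0,0,0,0],
  [1,0,0,0,0],
])

```text
t: 4.62
position: [0.5648, 0.0848, 0.0902]
tool_rot: [0.733, 0.68, 0.006, 0.001]
wrist_force: [-0.1, -0.1, -0.5]
opening: 0.0852
```

```bash
python3 -c "
from go import *
go([.561,.085,.085])"
```

```text
t 4.625 pos [0.5648 0.0848 0.0902] F [-0.1 -0.1 -0.5] op 0.0852 zaxis [ 0.01   0.007 -1.   ] yaw_y -0.0756
delta cm in tool [-0.02 -0.38  0.52] spin needed to -0.068: -0.008
```

>>> move_arm([
  [1,0,-0.5,0.7,0],
  [1,0,-0.2,0.2,0],
])

```text
t: 4.88
position: [0.5578, 0.0855, 0.0812]
tool_rot: [0.733, 0.68, 0.006, 0.001]
wrist_force: [-0.4, -0.3, 0.0]
opening: 0.085
```

```bash
python3 -c "
from go import *
go([.561,.085,.085])
s=telemetry.state();print(s['wrist_torque'],s['joint_vel'],s['q'])"
```

```text
t 4.875 pos [0.5578 0.0855 0.0812] F [-0.4 -0.3  0. ] op 0.085 zaxis [ 0.011  0.007 -1.   ] yaw_y -0.0755
delta cm in tool [-0.02  0.33 -0.38] spin needed to -0.068: -0.008
[-0.02659331 -0.01498844  0.0078606 ] [ 0.00013755 -0.01466227  0.03047261  0.00098274 -0.04350772  0.00332267] [-0.05217571  0.22698362  1.87933031  0.00865267  1.02453319  0.01884617]
```

>>> move_arm([
  [1,0,0.3,-0.2,0],
  [1,0,0,0,0],
])

```text
t: 5.12
position: [0.5607, 0.0853, 0.0831]
tool_rot: [0.733, 0.68, 0.006, 0.001]
wrist_force: [0.4, -1.0, 0.0]
opening: 0.0854
```

```bash
python3 -c "
from go import *
go([.561,.085,.085])"
```

```text
t 5.125 pos [0.5607 0.0853 0.0831] F [ 0.4 -1.   0. ] op 0.0854 zaxis [ 0.011  0.007 -1.   ] yaw_y -0.0755
delta cm in tool [-0.02  0.04 -0.19] spin needed to -0.068: -0.007
```

>>> move_arm([
  [-1,0,0,0,0],
  [-1,0,0,0,0],
  [-1,0,0,0,0],
  [-1,0,0,0,0],
  [-1,0,0,0,0],
  [-1,0,0,0,0],
], force=40)

```text
t: 5.88
position: [0.561, 0.0853, 0.0834]
tool_rot: [0.733, 0.68, 0.006, 0.001]
wrist_force: [-0.1, -0.3, -0.3]
opening: 0.0404
```

```bash
python3 -c "
from go import *
go([.561,.085,.087]);cap('side','side3.png')
a=cv2.imread('pics/side3.png')[180:320,250:430]; cv2.imwrite('pics/sz3.png',cv2.resize(a,None,fx=4,fy=4,interpolation=cv2.INTER_CUBIC))"
```

```text
t 5.875 pos [0.561  0.0853 0.0834] F [-0.1 -0.3 -0.3] op 0.0404 zaxis [ 0.011  0.007 -1.   ] yaw_y -0.0755
delta cm in tool [-0.02  0.01 -0.36] spin needed to -0.068: -0.007
```

View pics/sz3.png

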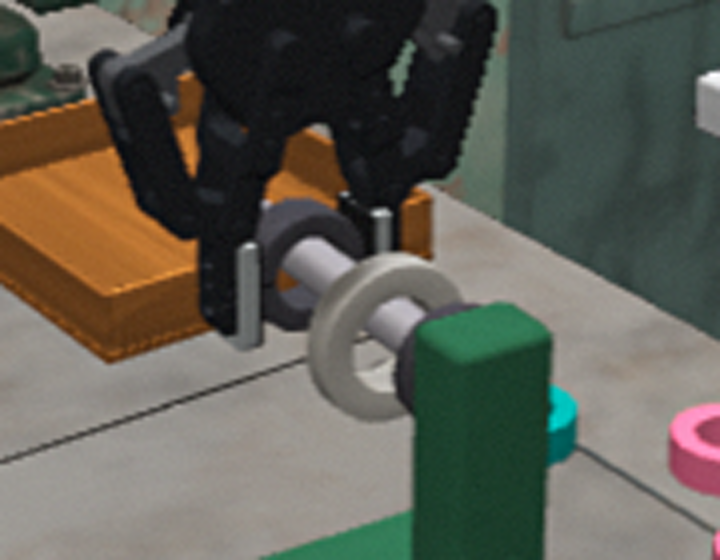

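The pads close on both sides of the collar at an opening of about 41 mm, and the ring hasn't moved. Next is the 4 mm lift.

>>> move_arm([
  [-1,0,0,-0.4,0],
  [-1,0,0,0,0],
])

```text
t: 6.18
position: [0.5606, 0.0853, 0.0872]
tool_rot: [0.733, 0.68, 0.006, 0.001]
wrist_force: [-0.8, 0.4, -1.9]
opening: 0.0404
```

```bash
python3 -c "
from go import *
go([.561,.085,.0874]);cap('side','side4.png')
a=cv2.imread('pics/side4.png')[180:320,250:430]; cv2.imwrite('pics/sz4.png',cv2.resize(a,None,fx=4,fy=4,interpolation=cv2.INTER_CUBIC))"
```

```text
t 6.175 pos [0.5606 0.0853 0.0872] F [-0.8  0.4 -1.9] op 0.0404 zaxis [ 0.01   0.007 -1.   ] yaw_y -0.0754
delta cm in tool [-0.02  0.05 -0.02] spin needed to -0.068: -0.007
```

View pics/sz4.png

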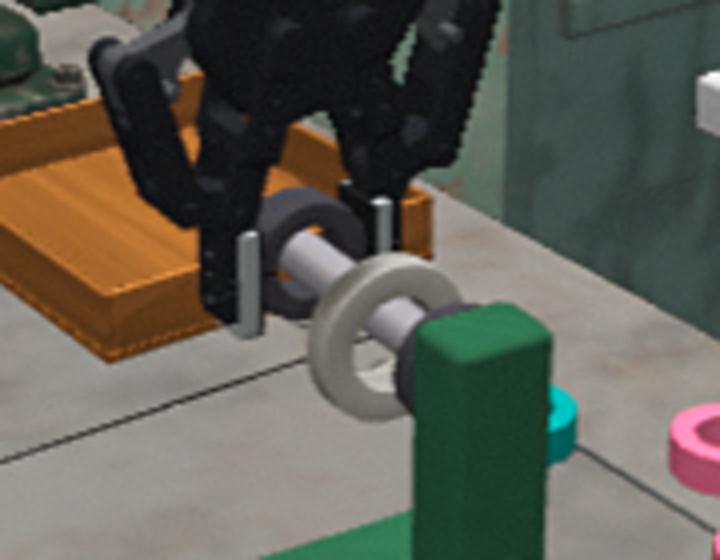

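The collar lifted and is now about concentric, with a clear gap under the bar. I'll slide it along the bar towards the tip, which is tool −x.

>>> move_arm([
  [-1,-1,0,0,0],
  [-1,-1,0,0,0],
])

```text
t: 6.48
position: [0.5584, 0.0646, 0.0864]
tool_rot: [0.733, 0.68, 0.006, 0.001]
wrist_force: [0.4, -0.6, -1.3]
opening: 0.0405
```

```bash
python3 -c "
from go import *
go([.555,-.005,.0874])"
```

```text
t 6.475 pos [0.5584 0.0646 0.0864] F [ 0.4 -0.6 -1.3] op 0.0405 zaxis [ 0.009  0.007 -1.   ] yaw_y -0.0744
delta cm in tool [-6.97  0.18 -0.15] spin needed to -0.068: -0.006
```

>>> move_arm([
  [-1,-1.5,0.1,-0.1,0],
  [-1,-1.5,0,0,0],
  [-1,-2,0,0,0],
  [-1,-2,0,0,0],
  [-1,0,0,0,0],
])

```text
t: 7.1
position: [0.5537, -0.0122, 0.087]
tool_rot: [0.734, 0.679, 0.005, 0.001]
wrist_force: [-0.2, 0.5, -1.4]
opening: 0.04
```

```bash
python3 -c "
from go import *
go([.467,-.115,.12]);cap('side','side5.png')"
```

```text
t 7.1 pos [ 0.5537 -0.0122  0.087 ] F [-0.2  0.5 -1.4] op 0.04 zaxis [ 0.009  0.006 -1.   ] yaw_y -0.0778
delta cm in tool [-10.9   -7.82  -3.44] spin needed to -0.068: -0.01
```

View pics/side5.png

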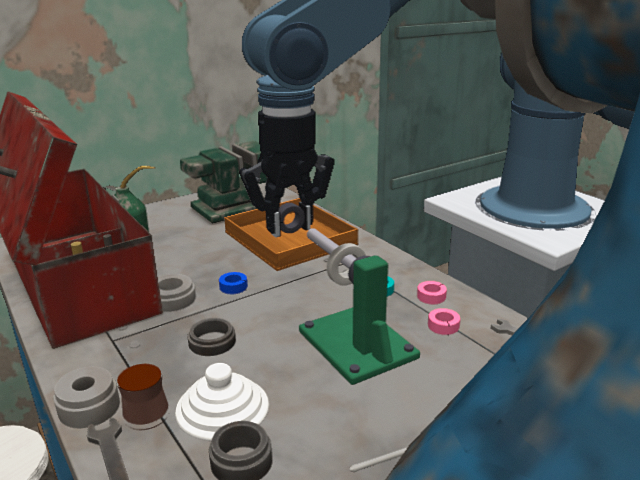

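The side view shows the collar at (293,217), held and clear of the bar, with the ring still on the bar at (343,263). Next I'll carry it over the tray.

>>> move_arm([
  [-1,-3.8,-1.4,-0.5,0],
  [-1,-3.8,-1.4,-0.5,0],
  [-1,-3.8,-1.4,-0.5,0],
  [-1,-3.8,-1.4,0,0],
  [-1,-3.2,-1.2,0,0],
  [-1,0,0,0,0],
])

```text
t: 7.9
position: [0.4705, -0.1931, 0.1012]
tool_rot: [0.732, 0.681, 0.006, 0.001]
wrist_force: [-0.2, 0.7, -1.7]
opening: 0.0401
```

```bash
python3 -c "
from go import *
go([.468,-.196,.03]);cap('side','side6.png')"
```

```text
t 7.9 pos [ 0.4705 -0.1931  0.1012] F [-0.2  0.7 -1.7] op 0.0401 zaxis [ 0.011  0.007 -1.   ] yaw_y -0.0725
delta cm in tool [-0.36 -0.3   7.11] spin needed to -0.068: -0.005
```

View pics/side6.png

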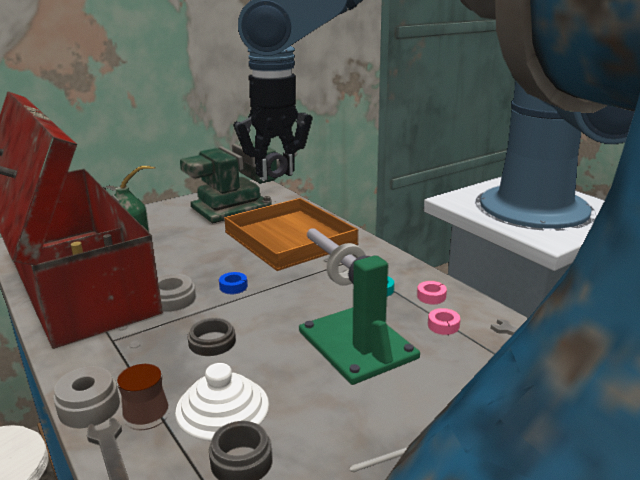

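The collar is held at (275,162), above the far half of the tray. I'll lower it.

>>> move_arm([
  [-1,-0.3,-0.3,2.5,0],
  [-1,0,0,2.5,0],
  [-1,0,0,2,0],
  [-1,0,0,0,0],
])

```text
t: 8.45
position: [0.4706, -0.1906, 0.0298]
tool_rot: [0.73, 0.683, 0.007, 0.002]
wrist_force: [-0.2, 0.2, -1.5]
opening: 0.0402
```

```bash
python3 -c "
from go import *
go([.468,-.196,.005])"
```

```text
t 8.45 pos [ 0.4706 -0.1906  0.0298] F [-0.2  0.2 -1.5] op 0.0402 zaxis [ 0.013  0.007 -1.   ] yaw_y -0.0658
delta cm in tool [-0.58 -0.25  2.48] spin needed to -0.068: 0.002
```

>>> move_arm([
  [-1,-0.3,-0.1,1.0,0],
  [-1,0,0,0.8,0],
  [-1,0,0,0.3,0],
  [-1,0,0,0,0],
])

```text
t: 8.95
position: [0.4715, -0.1934, 0.0095]
tool_rot: [0.729, 0.684, 0.008, 0.003]
wrist_force: [-0.4, 0.2, -1.4]
opening: 0.0404
```

```bash
python3 -c "
from go import *
go([.468,-.196,.004]);cap('side','side7.png')
a=cv2.imread('pics/side7.png')[130:280,200:380]; cv2.imwrite('pics/sz7.png',cv2.resize(a,None,fx=4,fy=4,interpolation=cv2.INTER_CUBIC))"
```

```text
t 8.95 pos [ 0.4715 -0.1934  0.0095] F [-0.4  0.2 -1.4] op 0.0404 zaxis [ 0.016  0.006 -1.   ] yaw_y -0.064
delta cm in tool [-0.29 -0.34  0.55] spin needed to -0.068: 0.004
```

View pics/sz7.png

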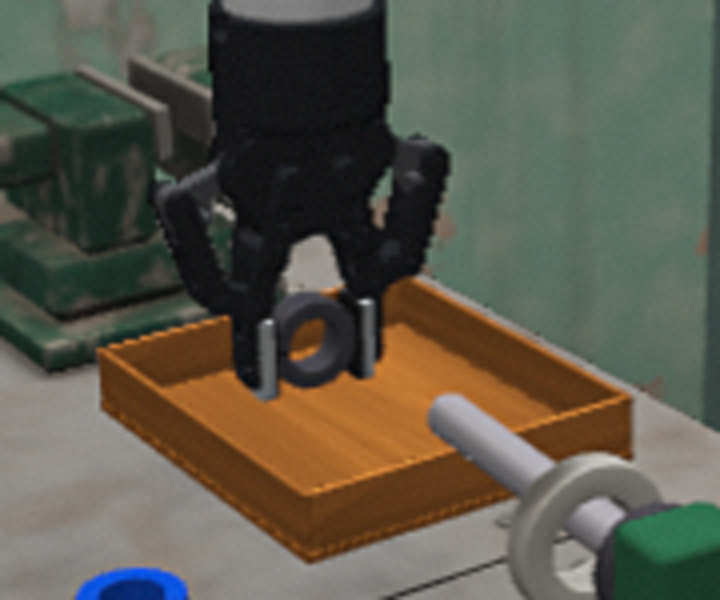

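The collar sits above the tray floor, with the pad tips about level with its bottom edge. I'll go a few more mm and watch the force.

>>> move_arm([
  [-1,0,0,0.3,0],
  [-1,0,0,0,0],
])

```text
t: 9.25
position: [0.472, -0.1938, 0.007]
tool_rot: [0.729, 0.684, 0.008, 0.004]
wrist_force: [0.1, -0.0, -0.9]
opening: 0.0401
```

```bash
python3 -c "
from go import *
go([.468,-.196,.004])"
```

```text
t 9.25 pos [ 0.472  -0.1938  0.007 ] F [ 0.1 -0.  -0.9] op 0.0401 zaxis [ 0.017  0.005 -1.   ] yaw_y -0.0642
delta cm in tool [-0.25 -0.39  0.29] spin needed to -0.068: 0.004
```

>>> move_arm([
  [-1,0,-0.1,0.2,0],
  [-1,0,0,0.1,0],
])

```text
t: 9.5
position: [0.4711, -0.1938, 0.004]
tool_rot: [0.729, 0.684, 0.008, 0.004]
wrist_force: [0.5, -0.7, -1.0]
opening: 0.0404
```

```bash
python3 -c "
from go import *
go([.468,-.196,.004])"
```

```text
t 9.5 pos [ 0.4711 -0.1938  0.004 ] F [ 0.5 -0.7 -1. ] op 0.0404 zaxis [ 0.017  0.005 -1.   ] yaw_y -0.0641
delta cm in tool [-0.24 -0.3  -0.  ] spin needed to -0.068: 0.004
```

>>> move_arm([
  [0.3,0,0,0,0],
  [0.3,0,0,0,0],
  [0.4,0,0,0,0],
  [0.4,0,0,0,0],
  [0.5,0,0,-1,0],
  [0.5,0,0,-2,0],
  [0.5,0,0,-3,0],
  [0.5,0,0,-4,0],
  [0.5,0,0,-4,0],
])

```text
t: 10.62
position: [0.4672, -0.1935, 0.1478]
tool_rot: [0.729, 0.684, 0.007, 0.002]
wrist_force: [0.4, -0.2, 0.5]
opening: 0.0643
```

```bash
python3 -c "
from go import *
go([.5645,.1365,.19]);cap('side','side8.png')
a=cv2.imread('pics/side8.png')[130:280,200:380]; cv2.imwrite('pics/sz8.png',cv2.resize(a,None,fx=4,fy=4,interpolation=cv2.INTER_CUBIC))"
```

```text
t 10.625 pos [ 0.4672 -0.1935  0.1478] F [ 0.4 -0.2  0.5] op 0.0643 zaxis [ 0.014  0.007 -1.   ] yaw_y -0.0643
delta cm in tool [33.59  7.64 -3.85] spin needed to -0.068: 0.004
```

View pics/sz8.png

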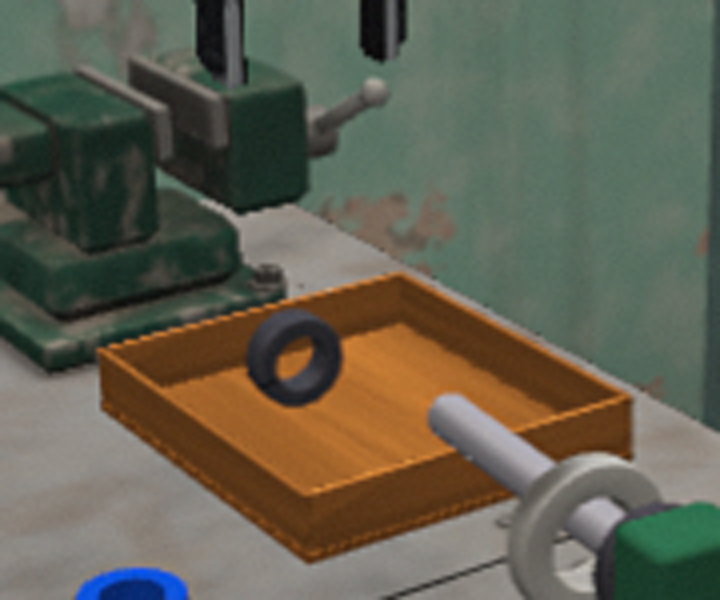

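The collar stands in the tray at about (273,219). Before going for the ring I'll re-measure it from above.

```bash
python3 -c "
from h import *
cap('top','top8.png')
a=cv2.imread('pics/top8.png')[175:260,190:310]; cv2.imwrite('pics/tz8.png',cv2.resize(a,None,fx=6.5,fy=6.5,interpolation=cv2.INTER_CUBIC))
c=load('top8.png');s=load('side8.png')
tip=np.array([.5587,.0514,.11]);d=np.array([.0678,.9977,0])
for k in (.079,.081,.083,.085,.087):
  for z in (.104,):
    P=tip+d*k+[0,0,-.006]; n=np.array([d[1],-d[0],0])
    # predict ring outline extents in crop coords
    a=np.linspace(0,2*np.pi,200)
    Q=np.array([P+.026*(np.cos(t)*n+np.sin(t)*np.array([0,0,1]))+w*d for t in a for w in(-.0075,.0075)])
    T=np.array([proj(c,q) for q in Q]); T=(T-[190,175]+.5)*6.5-.5
    S=np.array([proj(s,q) for q in Q])
    print(k,'top',T.min(0).round(),T.max(0).round(),'side(crop sz8)',((S.min(0)-[200,130]+.5)*4).round(1),((S.max(0)-[200,130]+.5)*4).round(1))
"
```

```text
0.079 top [340. 131.] [438. 352.] side(crop sz8) [492.5 437.8] [662.3 613.7]
0.081 top [331. 131.] [430. 352.] side(crop sz8) [495.9 440.2] [665.9 616.4]
0.083 top [322. 130.] [422. 351.] side(crop sz8) [499.3 442.6] [669.6 619.1]
0.085 top [314. 129.] [413. 351.] side(crop sz8) [502.7 445. ] [673.3 621.9]
0.087 top [305. 129.] [405. 350.] side(crop sz8) [506.1 447.4] [677.  624.7]
```

View pics/tz8.png

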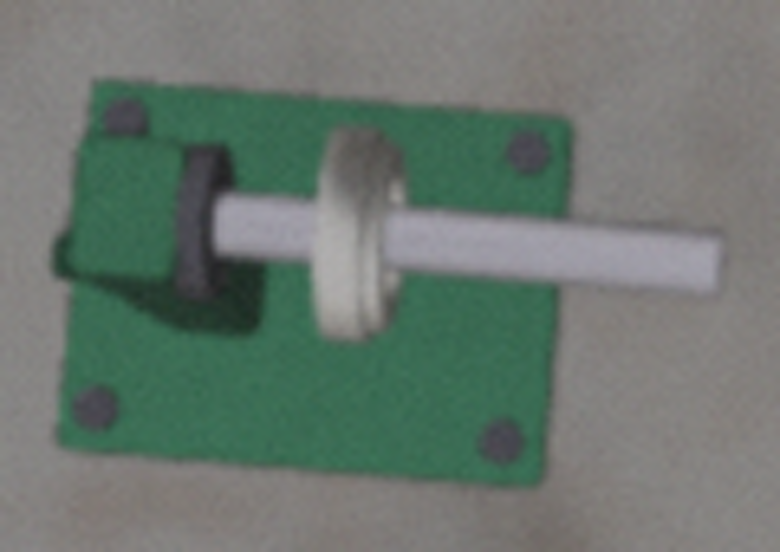

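The ring's outline spans x 312–405 in the crop, which fits 85 mm from the tip (inside the given 77–89). So its centre is near (0.5645, 0.136, 0.104).

>>> move_arm([
  [1,4.2,0.95,-1.5,0],
  [1,4.2,0.95,-0.5,0],
  [1,4.2,0.95,0,0],
  [1,4.2,0.95,0,0],
  [1,4.2,0.95,0,0],
  [1,4.2,0.95,0,0],
  [1,4.2,0.95,0,0],
  [1,3.8,0.8,0,0],
  [1,0,0,0,0],
])

```text
t: 11.85
position: [0.5667, 0.1408, 0.1742]
tool_rot: [0.73, 0.683, 0.008, 0.008]
wrist_force: [0.6, -0.5, 0.1]
opening: 0.0858
```

```bash
python3 -c "
from go import *
go([.5645,.1362,.081])"
```

```text
t 11.85 pos [0.5667 0.1408 0.1742] F [ 0.6 -0.5  0.1] op 0.0858 zaxis [ 0.022 -0.    -1.   ] yaw_y -0.0666
delta cm in tool [-0.48 -0.4   9.32] spin needed to -0.068: 0.001
```

>>> move_arm([
  [1,-0.5,-0.4,2.5,0],
  [1,0,0,2.5,0],
  [1,0,0,2,0],
  [1,0,0,0,0],
])

```text
t: 12.35
position: [0.5624, 0.1337, 0.1015]
tool_rot: [0.731, 0.683, 0.007, 0.007]
wrist_force: [0.5, 0.4, 0.4]
opening: 0.0855
```

```bash
python3 -c "
from go import *
go([.5645,.1362,.081])"
```

```text
t 12.35 pos [0.5624 0.1337 0.1015] F [0.5 0.4 0.4] op 0.0855 zaxis [ 0.02  -0.001 -1.   ] yaw_y -0.0676
delta cm in tool [0.26 0.15 2.05] spin needed to -0.068: 0.0
```

>>> move_arm([
  [1,0.3,0.2,1,0],
  [1,0,0,1,0],
  [1,0,0,0,0],
  [1,0,0,0,0],
])

```text
t: 12.85
position: [0.5665, 0.136, 0.0824]
tool_rot: [0.731, 0.682, 0.008, 0.008]
wrist_force: [-0.1, 1.1, 0.5]
opening: 0.0853
```

```bash
python3 -c "
from go import *
go([.5645,.1362,.081])"
```

```text
t 12.85 pos [0.5665 0.136  0.0824] F [-0.1  1.1  0.5] op 0.0853 zaxis [ 0.023 -0.002 -1.   ] yaw_y -0.0685
delta cm in tool [ 0.   -0.2   0.14] spin needed to -0.068: -0.0
```

>>> move_arm([
  [1,0,-0.2,0.1,0],
  [-1,0,0,0,0],
  [-1,0,0,0,0],
  [-1,0,0,0,0],
  [-1,0,0,0,0],
  [-1,0,0,0,0],
  [-1,0,0,0,0],
], force=45)

```text
t: 13.72
position: [0.5653, 0.1363, 0.0827]
tool_rot: [0.731, 0.682, 0.009, 0.009]
wrist_force: [0.6, -0.2, 1.6]
opening: 0.05
```

```bash
python3 -c "
from go import *
go([.5645,.1362,.087]);cap('side','side9.png')
a=cv2.imread('pics/side9.png')[180:320,250:430]; cv2.imwrite('pics/sz9.png',cv2.resize(a,None,fx=4,fy=4,interpolation=cv2.INTER_CUBIC))"
```

```text
t 13.725 pos [0.5653 0.1363 0.0827] F [ 0.6 -0.2  1.6] op 0.05 zaxis [ 0.026 -0.001 -1.   ] yaw_y -0.0683
delta cm in tool [-0.02 -0.07 -0.43] spin needed to -0.068: -0.0
```

View pics/sz9.png

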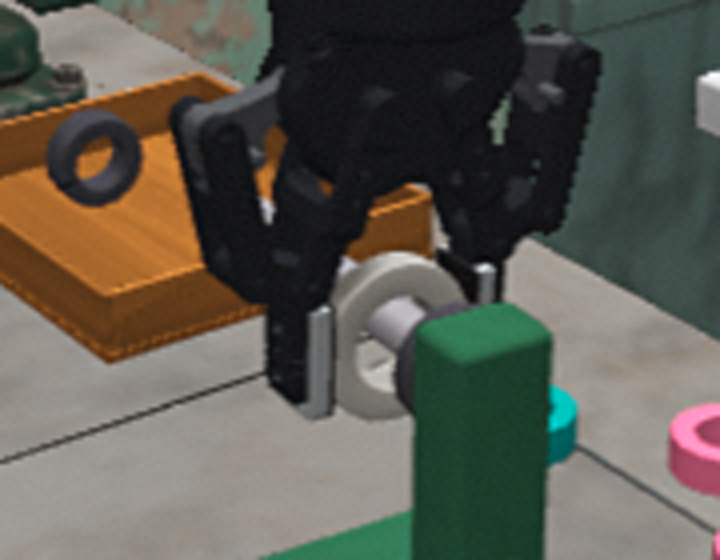

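The ring is pinched (opening 50 mm, and the reading ran about 1.5 mm low on the collar too), and the collar is still in the tray. Next I'll lift it 6 mm.

>>> move_arm([
  [-1,0,0,-0.6,0],
  [-1,0,0,0,0],
])

```text
t: 14.02
position: [0.5646, 0.1363, 0.0884]
tool_rot: [0.731, 0.682, 0.008, 0.009]
wrist_force: [0.1, -0.2, -1.5]
opening: 0.0499
```

```bash
python3 -c "
from go import *
go([.5635,.122,.0887]);cap('side','side10.png')
a=cv2.imread('pics/side10.png')[180:320,250:430]; cv2.imwrite('pics/sz10.png',cv2.resize(a,None,fx=4,fy=4,interpolation=cv2.INTER_CUBIC))"
```

```text
t 14.025 pos [0.5646 0.1363 0.0884] F [ 0.1 -0.2 -1.5] op 0.0499 zaxis [ 0.024 -0.001 -1.   ] yaw_y -0.0683
delta cm in tool [-1.43 -0.01 -0.03] spin needed to -0.068: -0.0
```

View pics/sz10.png

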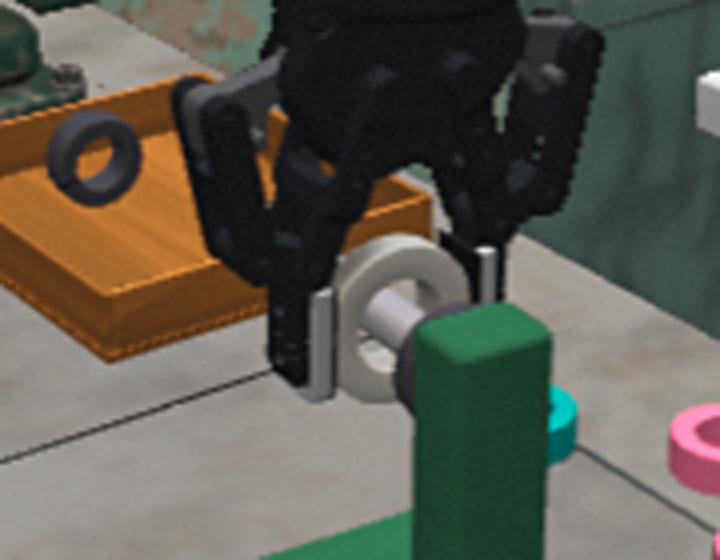

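Lifted and about concentric, with the wrist force showing only the ring's weight. I'll slide it out in stages.

>>> move_arm([
  [-1,-1,0,0,0],
  [-1,-1.5,0,0,0],
  [-1,-1.5,0,0,0],
])

```text
t: 14.45
position: [0.5608, 0.0943, 0.0874]
tool_rot: [0.73, 0.683, 0.008, 0.008]
wrist_force: [-0.3, 0.9, -2.1]
opening: 0.0497
```

```bash
python3 -c "
from go import *
go([.5557,.0064,.0887])"
```

```text
t 14.45 pos [0.5608 0.0943 0.0874] F [-0.3  0.9 -2.1] op 0.0497 zaxis [ 0.022 -0.002 -1.   ] yaw_y -0.0669
delta cm in tool [-8.81  0.08 -0.12] spin needed to -0.068: 0.001
```

>>> move_arm([
  [-1,-1.5,0.1,-0.1,0],
  [-1,-1.5,0,0,0],
  [-1,-1.5,0,0,0],
])

```text
t: 14.82
position: [0.5585, 0.0452, 0.0886]
tool_rot: [0.731, 0.682, 0.008, 0.008]
wrist_force: [-0.5, -0.4, -0.8]
opening: 0.0501
```

```bash
python3 -c "
from go import *
go([.5537,-.0164,.0887])"
```

```text
t 14.825 pos [0.5585 0.0452 0.0886] F [-0.5 -0.4 -0.8] op 0.0501 zaxis [ 0.022 -0.002 -1.   ] yaw_y -0.0684
delta cm in tool [-6.18 -0.06 -0.01] spin needed to -0.068: -0.0
```

>>> move_arm([
  [-1,-2,0,0,0],
  [-1,-2,0,0,0],
  [-1,-2,0,0,0],
  [-1,0,0,-0.8,0],
])

```text
t: 15.32
position: [0.5532, -0.0197, 0.0964]
tool_rot: [0.732, 0.682, 0.007, 0.008]
wrist_force: [-0.4, 0.8, -0.9]
opening: 0.0497
```

```bash
python3 -c "
from go import *
go([.467,-.112,.1]);cap('side','side11.png')"
```

```text
t 15.325 pos [ 0.5532 -0.0197  0.0964] F [-0.4  0.8 -0.9] op 0.0497 zaxis [ 0.021 -0.002 -1.   ] yaw_y -0.0706
delta cm in tool [-9.82 -7.94 -0.53] spin needed to -0.068: -0.003
```

View pics/side11.png

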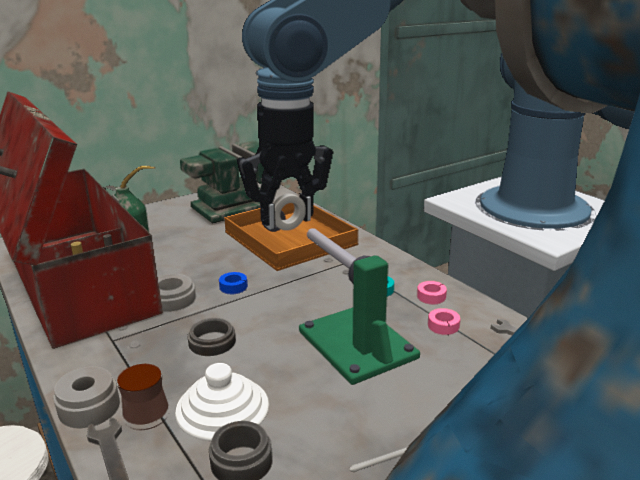

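The ring is off the bar and held at (290,211). I'll carry it to the near half of the tray.

>>> move_arm([
  [-1,-2.5,-2,0,0],
  [-1,-2.5,-2,0,0],
  [-1,-2.5,-2,0,0],
  [-1,-2.3,-1.9,0,0],
  [-1,0,0,0,0],
  [-1,0,0,2.5,0],
  [-1,0,0,2,0],
  [-1,0,0,0,0],
])

```text
t: 16.38
position: [0.4728, -0.1112, 0.055]
tool_rot: [0.729, 0.684, 0.011, 0.014]
wrist_force: [-0.8, -0.5, -1.8]
opening: 0.0502
```

```bash
python3 -c "
from go import *
go([.467,-.112,.012]);cap('side','side12.png')
a=cv2.imread('pics/side12.png')[130:280,200:380]; cv2.imwrite('pics/sz12.png',cv2.resize(a,None,fx=4,fy=4,interpolation=cv2.INTER_CUBIC))"
```

```text
t 16.375 pos [ 0.4728 -0.1112  0.055 ] F [-0.8 -0.5 -1.8] op 0.0502 zaxis [ 0.035 -0.004 -0.999] yaw_y -0.0628
delta cm in tool [-0.11 -0.73  4.27] spin needed to -0.068: 0.005
```

View pics/sz12.png

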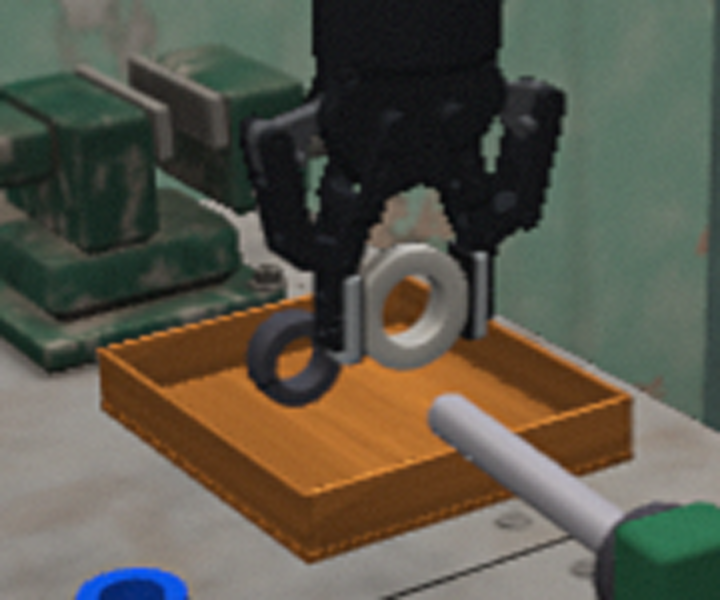

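The ring hangs above the tray's near half. I'll work out where the collar stands before lowering.

```bash
python3 -c "
from go import *
s=load('side8.png')
print(atz(s,200+293/4,130+358/4,.025))
for P in ([.471,-.194,.025],[.49,-.194,.025]): print(proj(s,P))
c=load('top8.png')
a=cv2.imread('pics/top8.png')[215:335,360:490]; cv2.imwrite('pics/tt8.png',cv2.resize(a,None,fx=5,fy=5,interpolation=cv2.INTER_CUBIC))
"
```

```text
[ 0.47965207 -0.19221104  0.025     ]
(np.float64(276.9857801679204), np.float64(218.02975997404408))
(np.float64(267.60417337341767), np.float64(220.55163600223025))
```

View pics/tt8.png

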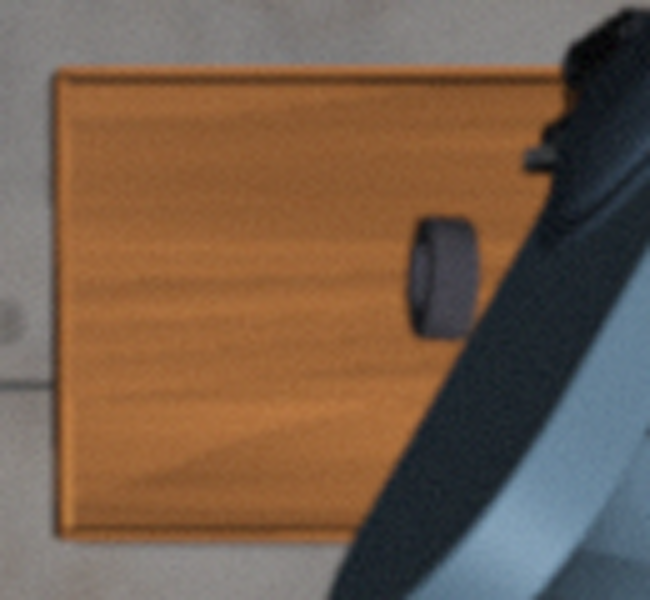

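The collar stands at about (0.480, −0.192), which is 80 mm from the ring's spot, so it's clear. I'll lower the ring.

>>> move_arm([
  [-1,0,-0.6,1.5,0],
  [-1,0,0,1.4,0],
  [-1,0,0,0.7,0],
  [-1,0,0,0,0],
])

```text
t: 16.92
position: [0.47, -0.1113, 0.0189]
tool_rot: [0.728, 0.685, 0.012, 0.016]
wrist_force: [-0.5, 0.8, -1.7]
opening: 0.0501
```

```bash
python3 -c "
from go import *
go([.467,-.112,.010])"
```

```text
t 16.925 pos [ 0.47   -0.1113  0.0189] F [-0.5  0.8 -1.7] op 0.0501 zaxis [ 0.039 -0.006 -0.999] yaw_y -0.0617
delta cm in tool [-0.09 -0.33  0.88] spin needed to -0.068: 0.006
```

>>> move_arm([
  [-1,0,-0.2,0.5,0],
  [-1,0,0,0.3,0],
  [-1,0,0,0,0],
])

```text
t: 17.3
position: [0.4687, -0.1116, 0.0108]
tool_rot: [0.729, 0.685, 0.012, 0.016]
wrist_force: [-0.5, 0.5, -1.6]
opening: 0.0499
```

```bash
python3 -c "
from go import *
go([.467,-.112,.010]);cap('side','side13.png')
a=cv2.imread('pics/side13.png')[130:280,200:380]; cv2.imwrite('pics/sz13.png',cv2.resize(a,None,fx=4,fy=4,interpolation=cv2.INTER_CUBIC))"
```

```text
t 17.3 pos [ 0.4687 -0.1116  0.0108] F [-0.5  0.5 -1.6] op 0.0499 zaxis [ 0.04  -0.007 -0.999] yaw_y -0.0619
delta cm in tool [-0.05 -0.17  0.07] spin needed to -0.068: 0.006
```

View pics/sz13.png

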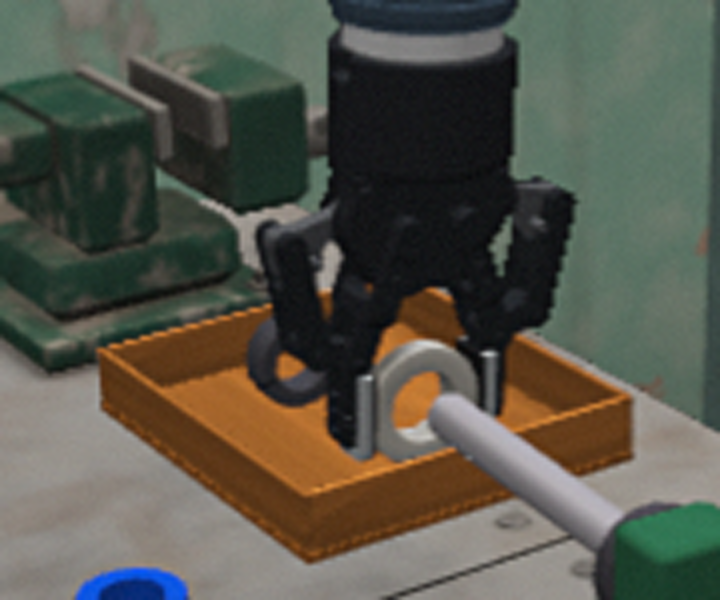

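The ring is about 2 mm above the floor. I'll lower it 1 mm more, release it and withdraw upwards.

>>> move_arm([
  [-1,0,0,0.15,0],
  [0.4,0,0,0,0],
  [0.4,0,0,0,0],
  [0.5,0,0,0,0],
  [0.6,0,0,0,0],
  [0.6,0,0,-1,0],
  [0.6,0,0,-2,0],
  [0.6,0,0,-3,0],
  [0.6,0,0,-4,0],
  [0.6,0,0,-4,0],
])

```text
t: 18.6
position: [0.4618, -0.11, 0.1536]
tool_rot: [0.729, 0.685, 0.012, 0.015]
wrist_force: [1.2, 0.4, 0.6]
opening: 0.0684
```

>>> move_arm([
  [0.6,3,0,-4,0],
  [0.6,4,0,-2,0],
  [0.6,4,0,0,0],
  [0.6,4,0,0,0],
  [0.6,4,0,0,0],
  [0.6,0,0,0,0],
  [0.6,0,0,0,0],
])

```text
t: 19.48
position: [0.4739, 0.0844, 0.2254]
tool_rot: [0.729, 0.684, 0.017, 0.022]
wrist_force: [1.0, -0.8, -0.4]
opening: 0.0685
```

```bash
python3 -c "
from go import *
go([.467,-.112,.010]);cap('side','side14.png');cap('top','top14.png')
a=cv2.imread('pics/side14.png')[130:330,200:420]; a=cv2.resize(a,(440,400))
b=cv2.imread('pics/top14.png')[170:340,190:500]; b=cv2.resize(b,None,fx=1.1,fy=1.1*1.0)
o=np.zeros((400,800,3),np.uint8); o[:,:440]=a; o[:b.shape[0],440:440+b.shape[1]]=b[:,:360]; cv2.imwrite('pics/f14.png',o)"
```

```text
t 19.475 pos [0.4739 0.0844 0.2254] F [ 1.  -0.8 -0.4] op 0.0685 zaxis [ 0.055 -0.01  -0.998] yaw_y -0.0637
delta cm in tool [-19.5   -0.63  21.66] spin needed to -0.068: 0.004
```

View pics/f14.png

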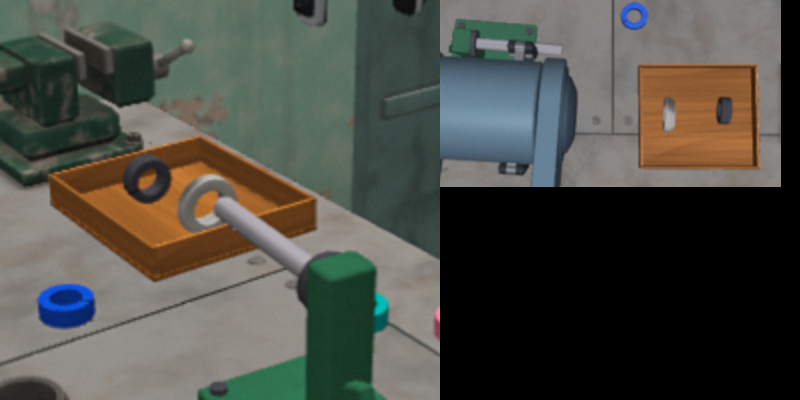

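Both rings stand in the tray, the collar at (147,178) in the side panel and the ring at (205,203). The bar is empty and the gripper is clear, so I'm handing in.

```bash
python3 -c "
from h import *
a=load('side14.png')['img'].astype(int); c=cap('side','side15.png'); b=np.array(c['img']).astype(int)
print('tray region diff', abs(a-b)[195:280,220:360].max())
print(job.finish_job())"
```

```text
tray region diff 20
the job is handed in; nothing more can be done
None
```

The stop collar and the die ring are both standing in the tray, and the job is handed in; no verdict was reported.

- **Collar:** I pinched it across its diameter, lifted it about 4 mm and slid it off the free end. I let it go about 2 mm above the tray floor, and the die ring stayed on the bar meanwhile.
- **Die ring:** I did the same with a 6 mm lift and let it go about 1 mm above the floor, roughly 80 mm from the collar.

**Last checks:**
- The final pictures show the bar empty and both rings upright in the tray, with the gripper well clear.
- The job took about 19.5 s of the 58 s allowed, and the wrist readings I took while sliding and placing stayed under about 3 N.
- The last two side pictures, about 0.1 s apart, differed in the tray area by at most 20 of 255 grey levels. I took that as image noise, not movement, but did not check it further.
- After release the collar measured about 8 mm in x from where I let it go, so it may have rolled slightly. It looked unmoved in later pictures.
- The tool had tilted about 3° by the end, because small errors built up from row to row. It did not affect either placing.

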